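Set reference tiles out to acclimatise and shut their case

ROBOT

A 6-joint arm with a two-finger parallel gripper is mounted at the origin on the work surface. World frame = base frame: x ahead of the robot, y to its left, z up, the work surface at z = 0. Lengths are in m, angles in rad, forces in N, time in s.
With the tool pointing down it reaches from about 0.425 to 0.95 m from the base axis. Payload 3.5 kg.
Tool frame: the origin (TCP) lies at the very end of the fingers, on their centre line; the grasp point (between the pads) lies 19 mm behind it (ctrl.grip_point_offset is the distance from the TCP to the grasp point, in m); z points along the fingers, y is the line along which they close (so a half turn about z gives the same grasp; the last joint's range is limited). The gripper opens to 85 mm and grips with 20 to 120 N. Pads are 22 mm wide; open, the fingers measure 114 mm over their backs; the gripper's body (76 mm by 85 mm) begins 54 mm behind the grasp point. The pads swing forward as they close: fully open they stand 13 mm farther back than shut.
Start: joints at [1.145, 0.286, 1.577, -0, 1.279, -0.15], TCP at [0.184, 0.649, 0.231] pointing down, gripper open.
Joint ranges: [-2.77, 2.77], [-0.9, 2.22], [0.21, 2.48], [-1.53, 4.67], [0.24, 2.81], [-2.84, 2.84]. Speed limits (rad/s): [2.79, 2.79, 3.14, 3.14, 3.14, 3.14].

INTERFACE

Orientations are given as a unit quaternion [x, y, z, w].
In Python, from plant import ctrl gives the robot as it stands. The module is installed in compiled form; this text tells all that it offers.
- The arm moves only by the shell command python3 -m pendant 'ROWS' [OPENING] [FORCE]. ROWS is JSON, a list of rows, each an object of numbers: "dx", "dy", "dz": the shift along the tool's x, y, z in cm; "twist": the turn about the tool's z in degrees. A call has 1 to 10 rows; each row is the pose to reach, as a shift and turn from the pose commanded when the call began, along the tool's axes at that moment; what a row does not reach only later rows make up. A row lasts 1/8 s, in which the tool goes at most 62.5 mm and 10.7 degrees, less where a joint would pass 70% of its speed; a pose out of reach is approached as far as the arm can. A call with a gripper value outside its range is refused whole. OPENING is the opening in per cent of the stroke, from 0 (shut) to 100 (fully open), set as the call begins (- or left out, the last holds). The fingers move at their own pace and stop on an object; FORCE is the grip in N (left out, the last holds). Time passes only in rows, so rows that repeat a pose let the fingers close. It gives the time, the measured TCP pose, the force, the opening and the grip force at its end, in the units of the state.
- ctrl.get_state(): the state, without advancing time (a new reading comes with each control period).
- ctrl.read_camera(name): name is "side" or "top"; returns a dict with "img" (400x640x3 uint8, red, green, blue), "depth" (400x640 float32, m along the optical axis (not along the pixel's ray), 0 where there is no reading), "camera_matrix" (3x3 intrinsics, pixels), "xyz" and "rotation" of the camera in the world. Camera axes: x right, y up, looking along -z (the intrinsics and any distortion apply to the point x, -y, -z); pixel columns grow to the right and rows downward; lengths in m; the calibration is good to about 2 mm. A picture is of the moment at which its call begins.
- ctrl.sign_off(): hands the job in; it is judged then, once.
The state is a dict: "time": time; "qpos": joint angles; "dq": joint speeds; "joint_efforts": joint torques, N m; "eef_pos": TCP position; "tcp_rot": TCP orientation; "contact_force": force on the tool from outside, world axes, zero at the start; "wrist_torque": the same for the moment, N m; "opening": opening from 0.0 (shut) to 1.0 (fully open); "finger_force": force on a finger pad.
Only numpy, scipy, OpenCV 4.12 (cv2) and the standard library are available. Lean on these libraries where they do the work, as an engineer would, in place of code of your own. Each camera call takes 0.05 s, during which the arm holds its last target. There are 200 camera calls.

TASK

Swing the hasp off the grey storage case and open its lid, take out every white ceramic reference tile and lean it against the plain face of the low white socket block to acclimatise: standing on its short edge on the bench, leaning back 10 to 25 degrees from upright with its face against the block, tiles side by side with a gap between them. Stand the metal desiccant canister from the bench upright in the square pocket of the case, then shut the lid fully and swing the hasp back up flat over its catch. Open the lid only with the hasp swung well clear, and leave the dish and the jar where they are.

Things in the scene. Friction and masses are not known exactly. Their poses are not given: they have to be found in the camera images.
- case: Fixed grey case, 116 mm deep (x), 260 wide (y). Origin under its centre, on the bench; x from front (hasp, robot side) to hinge side. Base 80 tall; shut lid's top at 148. Firm foam, top at 68, slots 12 wide (y) at y -100, -58, -16, 26 down to a floor at 8, tiles in some (tops at 138), and a 74 mm square pocket centred at y 85, its floor at 45.
- lid (a joint): Lid hinge, rad: 0 shut, 1.75 fully open. Axis along case y through case x 58, z 80 mm; the front edge rises and goes over to +x. Lid 68 mm deep, 0.4 kg, light friction: let go below about 0.75 rad it falls shut, above 1.05 fully open.
- lid_tab (a point): Grip point of the lid's black pull tab, a bar 18 mm wide (case y), 16 high, 44 long, sticking out of the lid's front; the point is 30 mm out from that face, at case (-88, -40, 125) mm when shut. It and its axes turn with the lid (case axes when shut). Pinched across case y, the tab pivots between the fingers.
- hasp (a joint): Hasp hinge, rad: 0 = upright, flat on the lid's front over the catch (a small staple); grows as it swings out to the front and down, stop at 1.5. Axis along case y through case x -64, z 72 mm. Stays where it is left; about 1 N at its tab moves it.
- hasp_tab (a point): Grip point of the hasp's steel tab, a bar 18 mm wide (case y), 12 high, 44 long, sticking out at the free end of the strap; the point is 30 mm out from the strap, at case (-94, 80, 128) mm when closed. It and its axes turn with the hasp (case axes when closed). Pinched across case y, the tab pivots between the fingers.
- bay (a point): Centre of the floor of the square pocket in the case, for the canister. Axes as the case.
- rest: Low white socket block fixed to the bench, 340 mm long (y), 55 thick, 70 high. Origin: bottom centre of its plain face, on the bench; x points out of that face (away from the robot), y along it, z up. Tiles lean on this face's top edge from the +x side, their tops passing over it towards -x.
- canister: Squat round metal canister 60 mm across, 70 mm tall, about 0.3 kg with a heavy foot, standing on the bench beyond the socket block. Origin: centre of its underside, z up its axis.
- plate1: White ceramic reference tile, 80 mm wide (x) by 130 tall (z) by 8 thick (y), about 0.2 kg. Origin: centre of its lower short edge face; z points up along the tile, y is normal to its faces. Starts upright in a case slot (tile y along case y). May be absent.
- plate2: White ceramic reference tile, 80 mm wide (x) by 130 tall (z) by 8 thick (y), about 0.2 kg. Origin: centre of its lower short edge face; z points up along the tile, y is normal to its faces. Starts upright in a case slot (tile y along case y). May be absent.
- plate3: White ceramic reference tile, 80 mm wide (x) by 130 tall (z) by 8 thick (y), about 0.2 kg. Origin: centre of its lower short edge face; z points up along the tile, y is normal to its faces. Starts upright in a case slot (tile y along case y). May be absent.
- plate4: White ceramic reference tile, 80 mm wide (x) by 130 tall (z) by 8 thick (y), about 0.2 kg. Origin: centre of its lower short edge face; z points up along the tile, y is normal to its faces. Starts upright in a case slot (tile y along case y). May be absent.
- dish: Shallow round metal dish, 70 mm across, 22 high; a bystander. Origin under its centre.
- jar: Brown glass jar, 60 mm across, 85 tall; a bystander. Origin under its centre.
There are look-alikes about, which are no part of the job. Leave any red look-alike of the canister alone.

How it is judged:
On the way, in this order (a step that is already met when the one before it is completed fails the run):
1. the hasp is swung off the catch (value of joint hasp above 0.8 rad), for 0.2 s.
2. the lid is open (value of joint lid above 1.3 rad), for 0.2 s.
3. every tile leans against the block and the canister stands in the pocket (x of plate1 in the frame of rest between 0.008 and 0.045 m and y of plate1 in the frame of rest between -0.14 and 0.14 m and height (world z) of each of plate1, plate2, plate3, plate4 below 0.012 m and angle between plate1's own z axis and vertical between 0.12 and 0.5 rad and angle between the y axis of each of plate1, plate2, plate3, plate4 and the x axis of rest, either way round below 0.55 rad and contact force between each of plate1, plate2, plate3, plate4 and rest above 0.03 N and linear speed of each of plate1, plate2, plate3, plate4, canister below 0.03 m/s and x of plate2 in the frame of rest between 0.008 and 0.045 m and y of plate2 in the frame of rest between -0.14 and 0.14 m and angle between plate2's own z axis and vertical between 0.12 and 0.5 rad and x of plate3 in the frame of rest between 0.008 and 0.045 m and y of plate3 in the frame of rest between -0.14 and 0.14 m and angle between plate3's own z axis and vertical between 0.12 and 0.5 rad and x of plate4 in the frame of rest between 0.008 and 0.045 m and y of plate4 in the frame of rest between -0.14 and 0.14 m and angle between plate4's own z axis and vertical between 0.12 and 0.5 rad and distance between plate1 and plate2 above 0.0815 m and distance between each of plate1, plate2 and plate3 above 0.0815 m and distance between each of plate1, plate2, plate3 and plate4 above 0.0815 m and horizontal distance between canister and bay below 0.02 m and z of canister in the frame of bay below 0.01 m and angle between canister's own z axis and vertical below 0.2 rad), for 0.3 s.
4. the lid is shut (value of joint lid below 0.06 rad), for 0.2 s.
5. the hasp is swung back over the catch (value of joint hasp below 0.12 rad), for 0.2 s.
At the end, for the whole second after the job is handed in: Tiles: edge on bench 8-45 mm out from the block, within 140 mm of its middle, tilted 0.12-0.5 rad, touching it, centres over 81.5 mm apart, at rest. Canister upright in the pocket within 20 mm of centre. Lid within 0.06 rad, hasp within 0.12 rad of shut (all of step 3 and value of joint lid below 0.06 rad and value of joint hasp below 0.12 rad).
It fails at once if the lid is raised while the hasp is still over it (value of joint hasp below 0.6 rad and value of joint lid above 0.12 rad).
It fails at once if the shallow metal dish is disturbed (distance of dish from where it was at the start of the episode above 0.04 m or angle between dish's own z axis and vertical above 0.5 rad).
It fails at once if the small brown jar is disturbed (distance of jar from where it was at the start of the episode above 0.04 m or angle between jar's own z axis and vertical above 0.5 rad).
Of plate1, plate2, plate3, plate4 only 2 to 3 are there at a start; the rules pass over those that are not, and their reading is None.
At some moment in a run one of canister may be knocked a few centimetres aside while the robot is not near it.
It also fails if it takes over 210 s, if anything falls off the work surface, if the arm or the gripper's body presses on something with over 40 N, if the wrist force passes 120 N, or if a joint passes its speed limit or range.

## Working session

There is one attempt and no reset: what is moved stays moved. The work goes in short steps, Python scripts to look and compute and a shell command to move; the robot and the scene stay as the last step left them, time stands still between calls to the robot, and variables do not carry over. Pictures are saved under pics/ and viewed, at most 14 in all, crops included, and the job is handed in when it is done.

```bash
mkdir -p pics
cat > h.py <<'E'
import numpy as np, cv2
from plant import ctrl
def cam(n,save=None):
    c=ctrl.read_camera(n)
    if save: cv2.imwrite('pics/'+save,c['img'][:,:,::-1])
    return c
def cloud(c):
    K=np.array(c['camera_matrix']);d=c['depth'];v,u=np.mgrid[:d.shape[0],:d.shape[1]]
    P=np.stack([(u-K[0,2])/K[0,0]*d,-(v-K[1,2])/K[1,1]*d,-d],-1)
    R=np.array(c['rotation'])
    if R.shape!=(3,3):
        from scipy.spatial.transform import Rotation as Ro; R=Ro.from_quat(R).as_matrix()
    W=P@R.T+np.array(c['xyz']); W[d==0]=np.nan
    return W
E
python3 - <<'E'
from h import *
s=ctrl.get_state();print(s)
for n in('side','top'):
    c=cam(n,n+'0.png');np.savez(n+'0.npz',img=c['img'],W=cloud(c));print(n,c['xyz'],c['rotation'],c['camera_matrix'])
    print({k:v for k,v in c.items() if k not in('img','depth')}.keys())
E
```

```text
{'time': 0.0, 'qpos': array([ 1.14501208e+00,  2.87146427e-01,  1.57817005e+00,  6.84226927e-06,
        1.27860909e+00, -1.50026850e-01]), 'dq': array([ 1.03928987e-03, -4.21953827e-04, -7.51126552e-05, -1.54183651e-03,
       -6.68498090e-04, -1.31118281e-04]), 'joint_efforts': array([ 4.50003208e-04, -4.05978978e+01, -2.92627019e+01, -1.05155859e-04,
        5.78315565e-03,  2.02083709e-05]), 'eef_pos': array([0.18349962, 0.6488976 , 0.22996377]), 'tcp_rot': array([ 1.37443143e-01,  9.90508971e-01, -1.11751420e-03, -3.34348670e-04]), 'contact_force': array([-0.88820628, -0.93884002,  0.02407471]), 'wrist_torque': array([ 0.02605227, -0.03652898, -0.07140828]), 'finger_force': 0.0, 'opening': 1.0001321869723812}
side [-0.13942602 -0.41645273  0.82005478] [ 0.35813195 -0.20502552 -0.45530175  0.78892735] [[435.24402193   0.         321.0532078 ]
 [  0.         435.24402193 196.29439274]
 [  0.           0.           1.        ]]
dict_keys(['camera_matrix', 'xyz', 'rotation'])
top [ 0.44097419 -0.02932314  1.16724677] [-0.0511065   0.02831131  0.71355236 -0.69816161] [[497.51237171   0.         325.24463595]
 [  0.         497.51237171 204.43508746]
 [  0.           0.           1.        ]]
dict_keys(['camera_matrix', 'xyz', 'rotation'])
```

View pics/top0.png

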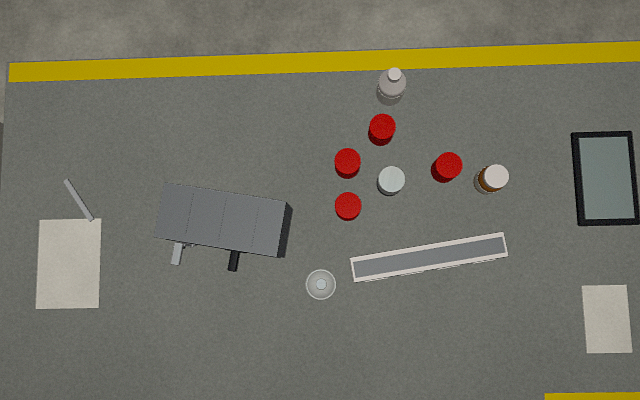

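View pics/side0.png

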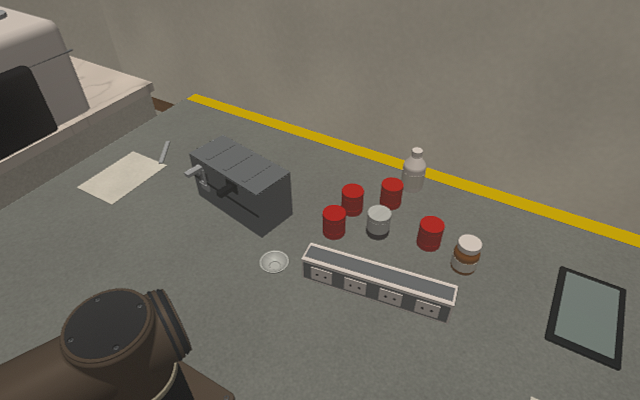

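Top view: the case is at about (223,220), with the steel hasp tab at (177,253) and the black lid tab at (234,260). The block is at (430,257), the dish at (321,284) and the jar at (493,178).
Possible canisters: grey (391,180), red (382,129), (347,163), (348,206), (448,167), and a white bottle at (392,85). I choose the grey metal one.

Run:
```python
from h import *
d=np.load('top0.npz');im=d['img'];W=d['W']
cv2.imwrite('pics/crop0.png',cv2.resize(im[60:310,150:520][:,:,::-1],None,fx=2.1,fy=2.1))
z=W[...,2]
def box(u0,u1,v0,v1,z0,z1,name,rect=True):
    m=np.zeros(z.shape,bool);m[v0:v1,u0:u1]=True
    m&=(z>z0)&(z<z1);P=W[m]
    r=cv2.minAreaRect(P[:,:2].astype(np.float32));print(name,m.sum(),'zmed',np.median(P[:,2]).round(4),'rect',np.round(r[0],4),np.round(r[1],4),round(r[2],2))
box(140,300,170,265,.14,.156,'lidtop')
box(340,520,225,290,.064,.078,'rest')
box(376,406,165,196,.062,.078,'can')
box(478,512,160,195,.078,.092,'jar')
box(300,340,265,302,.012,.03,'dish')
box(165,190,240,268,.10,.137,'hasptab')
box(225,245,249,275,.10,.14,'lidtab')
for n,(u0,u1,v0,v1) in dict(r1=(366,398,112,147),r2=(332,362,146,180),r3=(332,363,190,222),r4=(432,464,150,184),bottle=(375,410,65,105)).items():
    box(u0,u1,v0,v1,.06,.2,n)
```

```text
lidtop 6969 zmed 0.1489 rect [0.5303 0.2225] [0.2609 0.1192] 79.65
rest 3971 zmed 0.0719 rect [ 0.4451 -0.2182] [0.0559 0.3409] 8.5
can 563 zmed 0.071 rect [ 0.6189 -0.1427] [0.0573 0.0587] 86.81
jar 480 zmed 0.086 rect [ 0.6172 -0.369 ] [0.0522 0.052 ] 36.61
dish 483 zmed 0.0184 rect [0.3881 0.0204] [0.0673 0.0661] 43.67
hasptab 214 zmed 0.1339 rect [0.4639 0.3122] [0.0268 0.0491] 82.45
lidtab 193 zmed 0.1335 rect [0.4447 0.1933] [0.0332 0.0428] 81.73
r1 557 zmed 0.0709 rect [ 0.7389 -0.1265] [0.0584 0.058 ] 87.41
r2 559 zmed 0.0708 rect [ 0.6628 -0.047 ] [0.0561 0.0597] 88.85
r3 572 zmed 0.0708 rect [ 0.5629 -0.0456] [0.0578 0.0582] 88.44
r4 586 zmed 0.0711 rect [ 0.6471 -0.2709] [0.0579 0.0582] 44.19
bottle 692 zmed 0.0943 rect [ 0.8338 -0.1501] [0.0644 0.056 ] 72.41
```

View pics/crop0.png

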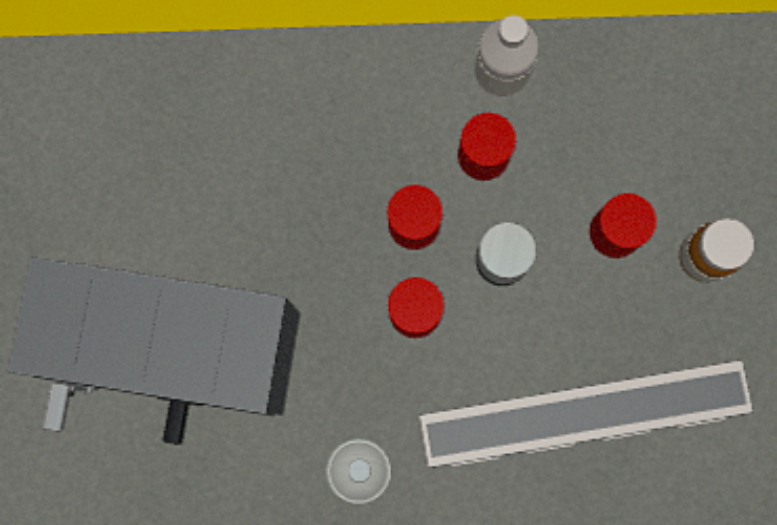

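The crop confirms the plain grey canister is the right one, since the red ones are look-alikes. The measured sizes match the given ones (lid 261x119 at z 149, block 56x341 at 72, canister 58 at 71). Next is the hasp.

```bash
cat >> h.py <<'E'
CASE=(.5303,.2225,np.radians(-10.35)); REST=(.4723,-.2141,np.radians(8.5))
def w(F,x,y):  # frame mm -> world m
    c,s=np.cos(F[2]),np.sin(F[2]);return np.array([F[0]+(c*x-s*y)/1e3,F[1]+(s*x+c*y)/1e3])
def inv(F,p):
    c,s=np.cos(F[2]),np.sin(F[2]);a,b=p[0]-F[0],p[1]-F[1];return np.round([1e3*(c*a+s*b),1e3*(-s*a+c*b)],1)
def pose(s=None):
    s=s or ctrl.get_state();q=s['tcp_rot']
    from scipy.spatial.transform import Rotation as Ro
    y=Ro.from_quat(q).as_matrix()[:,1];return [*s['eef_pos'],np.degrees(np.arctan2(y[1],y[0]))]
def plan(targets,p=None):
    """targets: (xy world, z TCP m, tool-y angle deg); prints each step from the one before"""
    p=p or pose();print('from',np.round(p,4))
    for xy,z,a in targets:
        t=np.radians(p[3]);d=np.array(xy)-p[:2];y=np.array([np.cos(t),np.sin(t)]);x=np.array([-y[1],y[0]])
        x=-x if np.cross(np.append(x,0),np.append(y,0))[2]>0 else x
        tw=(p[3]-a+180)%360-180
        print('dx %.2f dy %.2f dz %.2f twist %.1f  r=%.3f'%(d@x*100,d@y*100,(p[2]-z)*100,tw,np.hypot(*xy)));p=[*xy,z,a]
E
python3 - <<'E'
from h import *
a=79.65
plan([(w(CASE,-94,80),.20,a),(w(CASE,-94,80),.109,a)])
for t in np.arange(0,1.41,.2): print('hasp %.1f'%t,np.round([5.6*np.sin(t)+3*np.cos(t)-3, 5.6-5.6*np.cos(t)+3*np.sin(t)],2))
for t in np.arange(0,1.41,.15): print('lid %.2f'%t,np.round([14.6*np.cos(t)-4.5*np.sin(t)-14.6, -(14.6*np.sin(t)+4.5*np.cos(t)-4.5)],2))
E
```

```text
from [ 0.1835  0.6489  0.23   74.1975]
dx -34.86 dy -24.52 dz 3.00 twist -5.5  r=0.553
dx 0.00 dy 0.00 dz 9.10 twist 0.0  r=0.553
hasp 0.0 [0. 0.]
hasp 0.2 [1.05 0.71]
hasp 0.4 [1.94 1.61]
hasp 0.6 [2.64 2.67]
hasp 0.8 [3.11 3.85]
hasp 1.0 [3.33 5.1 ]
hasp 1.2 [3.31 6.37]
hasp 1.4 [3.03 7.6 ]
lid 0.00 [ 0. -0.]
lid 0.15 [-0.84 -2.13]
lid 0.30 [-1.98 -4.11]
lid 0.45 [-3.41 -5.9 ]
lid 0.60 [-5.09 -7.46]
lid 0.75 [-6.98 -8.74]
lid 0.90 [-9.05 -9.73]
lid 1.05 [-11.24 -10.4 ]
lid 1.20 [-13.5  -10.74]
lid 1.35 [-15.79 -10.73]
```

```bash
python3 -m pendant '[{"dx":-34.9,"dy":-24.5,"dz":0,"twist":-5.5},{"dx":-34.9,"dy":-24.5,"dz":0,"twist":-5.5},{"dx":-34.9,"dy":-24.5,"dz":0,"twist":-5.5},{"dx":-34.9,"dy":-24.5,"dz":0,"twist":-5.5},{"dx":-34.9,"dy":-24.5,"dz":0,"twist":-5.5},{"dx":-34.9,"dy":-24.5,"dz":0,"twist":-5.5},{"dx":-34.9,"dy":-24.5,"dz":0,"twist":-5.5},{"dx":-34.9,"dy":-24.5,"dz":0,"twist":-5.5},{"dx":-34.9,"dy":-24.5,"dz":3,"twist":-5.5},{"dx":-34.9,"dy":-24.5,"dz":3,"twist":-5.5}]' 53 40
python3 - <<'E'
from h import *
p=pose();print(p,inv(CASE,p))
c=cam('top','top1.png');cv2.imwrite('pics/c1.png',cv2.resize(c['img'][150:310,130:330][:,:,::-1],None,fx=3,fy=3))
E
```

```text
time: 1.35
eef_pos: [0.4505, 0.3185, 0.1983]
tcp_rot: [0.089, 0.996, -0.001, -0.003]
contact_force: [0.3, -0.2, -0.2]
opening: 0.53
finger_force: 0.0
[np.float64(0.4504755404539507), np.float64(0.3185013052757482), np.float64(0.19830522330716852), np.float64(79.73797643751435)] [-95.8  80.1]
```

View pics/c1.png

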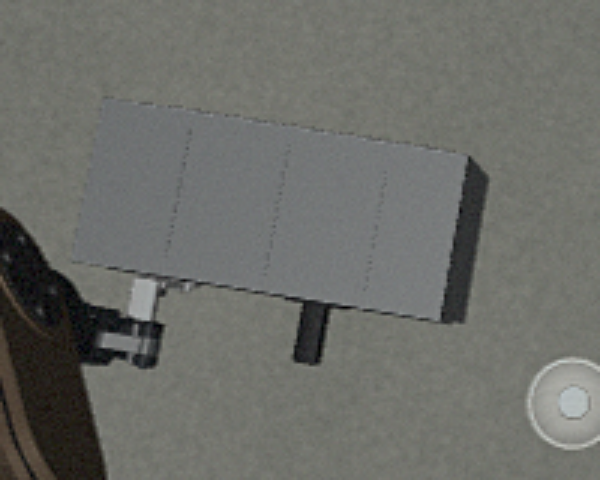

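The gripper straddles the hasp tab (crop about (145,330)). Next I go down, pinch the tab and follow the arc to about 1.3 rad.

```bash
python3 -m pendant '[{"dx":0,"dz":4.5},{"dx":-0.1,"dz":9},{"dx":-0.1,"dz":9},{"dx":-0.1,"dz":9}]'
python3 -m pendant '[{"dx":0},{"dx":0},{"dx":0},{"dx":0},{"dx":0},{"dx":0}]' 0 30
python3 -m pendant '[{"dx":1.05,"dz":0.7},{"dx":1.95,"dz":1.6},{"dx":2.65,"dz":2.7},{"dx":3.1,"dz":3.85},{"dx":3.3,"dz":5.1},{"dx":3.3,"dz":6.4},{"dx":3.2,"dz":7.1},{"dx":3.2,"dz":7.1},{"dx":3.2,"dz":7.1}]'
```

```text
$[0]: bad value
$[0]: bad value
$[0]: bad value
```

```bash
python3 -m pendant '[{"dx":0,"dy":0,"dz":4.5,"twist":0},{"dx":-0.1,"dy":0,"dz":9,"twist":0},{"dx":-0.1,"dy":0,"dz":9,"twist":0},{"dx":-0.1,"dy":0,"dz":9,"twist":0}]'
python3 -m pendant '[{"dx":0,"dy":0,"dz":0,"twist":0},{"dx":0,"dy":0,"dz":0,"twist":0},{"dx":0,"dy":0,"dz":0,"twist":0},{"dx":0,"dy":0,"dz":0,"twist":0},{"dx":0,"dy":0,"dz":0,"twist":0},{"dx":0,"dy":0,"dz":0,"twist":0}]' 0 30
```

```text
time: 1.9
eef_pos: [0.4549, 0.3196, 0.1136]
tcp_rot: [0.089, 0.996, 0.001, 0.001]
contact_force: [0.3, 0.2, 0.5]
opening: 0.528
finger_force: 0.0
time: 2.65
eef_pos: [0.4552, 0.3199, 0.114]
tcp_rot: [0.09, 0.996, 0.002, 0.002]
contact_force: [-1.1, 3.2, 5.7]
opening: 0.206
finger_force: 32.5
```

```bash
python3 -m pendant '[{"dx":1.05,"dy":0,"dz":0.7,"twist":0},{"dx":1.95,"dy":0,"dz":1.6,"twist":0},{"dx":2.65,"dy":0,"dz":2.7,"twist":0},{"dx":3.1,"dy":0,"dz":3.85,"twist":0},{"dx":3.3,"dy":0,"dz":5.1,"twist":0},{"dx":3.3,"dy":0,"dz":6.4,"twist":0},{"dx":3.2,"dy":0,"dz":7.1,"twist":0},{"dx":3.2,"dy":0,"dz":7.1,"twist":0}]'
```

```text
time: 3.65
eef_pos: [0.4226, 0.3259, 0.0415]
tcp_rot: [0.09, 0.996, 0.002, 0.0]
contact_force: [-2.9, 5.8, 3.8]
opening: 0.201
finger_force: 49.6
```

```bash
python3 -m pendant '[{"dx":0,"dy":0,"dz":0,"twist":0},{"dx":0,"dy":0,"dz":0,"twist":0},{"dx":0,"dy":0,"dz":0,"twist":0},{"dx":0,"dy":0,"dz":-5,"twist":0},{"dx":0,"dy":0,"dz":-10,"twist":0},{"dx":0,"dy":0,"dz":-15,"twist":0},{"dx":0,"dy":0,"dz":-15,"twist":0},{"dx":0,"dy":0,"dz":-15,"twist":0}]' 53 40
python3 - <<'E'
from h import *
p=pose();print(inv(CASE,p))
plan([(w(CASE,-88,-40),p[2],79.65),(w(CASE,-88,-40),.107,79.65)])
c=cam('side','side1.png');cv2.imwrite('pics/c2.png',cv2.resize(c['img'][110:260,120:320][:,:,::-1],None,fx=3,fy=3))
E
```

```text
time: 4.65
eef_pos: [0.4221, 0.3239, 0.1898]
tcp_rot: [0.09, 0.996, -0.0, -0.0]
contact_force: [0.4, -0.7, -0.4]
opening: 0.529
finger_force: 0.0
[-124.7   80.3]
from [ 0.4221  0.3239  0.1898 79.6859]
dx -3.66 dy -12.03 dz 0.00 twist 0.0  r=0.480
dx 0.00 dy 0.00 dz 8.28 twist 0.0  r=0.480
```

View pics/c2.png

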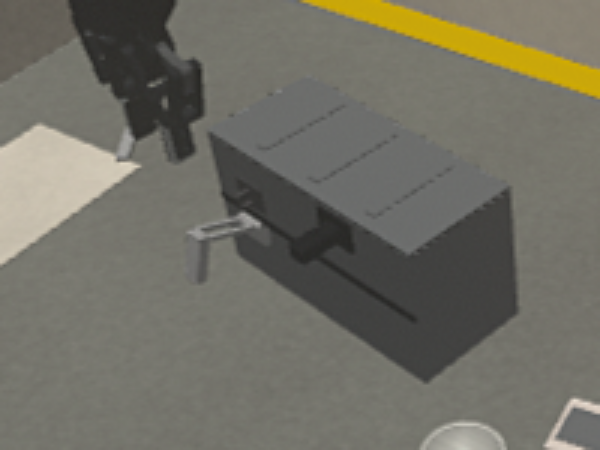

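The hasp is swung down (crop (210,245)) and the lid tab is free at (320,240). Now the lid.

```bash
python3 -m pendant '[{"dx":-3.7,"dy":-12,"dz":0,"twist":0},{"dx":-3.7,"dy":-12,"dz":0,"twist":0},{"dx":-3.7,"dy":-12,"dz":0,"twist":0},{"dx":-3.7,"dy":-12,"dz":0,"twist":0},{"dx":-3.7,"dy":-12,"dz":5,"twist":0},{"dx":-3.7,"dy":-12,"dz":8.3,"twist":0},{"dx":-3.7,"dy":-12,"dz":8.3,"twist":0},{"dx":-3.7,"dy":-12,"dz":8.3,"twist":0}]'
python3 -m pendant '[{"dx":0,"dy":0,"dz":0,"twist":0},{"dx":0,"dy":0,"dz":0,"twist":0},{"dx":0,"dy":0,"dz":0,"twist":0},{"dx":0,"dy":0,"dz":0,"twist":0},{"dx":0,"dy":0,"dz":0,"twist":0},{"dx":0,"dy":0,"dz":0,"twist":0}]' 0 40
```

```text
time: 5.7
eef_pos: [0.4379, 0.2006, 0.1083]
tcp_rot: [0.089, 0.996, 0.0, 0.001]
contact_force: [0.0, -0.0, 0.3]
opening: 0.529
finger_force: 0.0
time: 6.45
eef_pos: [0.4387, 0.2009, 0.1093]
tcp_rot: [0.09, 0.996, 0.002, 0.002]
contact_force: [0.4, 5.9, 3.5]
opening: 0.201
finger_force: 41.9
```

```bash
python3 -m pendant '[{"dx":-0.84,"dy":0,"dz":-2.13,"twist":0},{"dx":-2,"dy":0,"dz":-4.1,"twist":0},{"dx":-3.4,"dy":0,"dz":-5.9,"twist":0},{"dx":-5.1,"dy":0,"dz":-7.45,"twist":0},{"dx":-7,"dy":0,"dz":-8.75,"twist":0},{"dx":-9.05,"dy":0,"dz":-9.7,"twist":0},{"dx":-11.2,"dy":0,"dz":-10.4,"twist":0},{"dx":-13.5,"dy":0,"dz":-10.7,"twist":0},{"dx":-15.3,"dy":0,"dz":-10.7,"twist":0},{"dx":-15.3,"dy":0,"dz":-10.7,"twist":0}]'
python3 -m pendant '[{"dx":0,"dy":0,"dz":0,"twist":0},{"dx":0,"dy":0,"dz":0,"twist":0},{"dx":0,"dy":0,"dz":0,"twist":0},{"dx":0,"dy":0,"dz":-5,"twist":0},{"dx":0,"dy":0,"dz":-9,"twist":0},{"dx":10,"dy":0,"dz":-9,"twist":0},{"dx":20,"dy":0,"dz":-9,"twist":0},{"dx":20,"dy":0,"dz":-9,"twist":0},{"dx":20,"dy":0,"dz":-9,"twist":0}]' 60
python3 - <<'E'
from h import *
print(pose(),inv(CASE,pose()))
c=cam('top','top2.png');W=cloud(c);np.savez('top2.npz',img=c['img'],W=W)
cv2.imwrite('pics/c3.png',cv2.resize(c['img'][120:310,130:430][:,:,::-1],None,fx=2.6,fy=2.6))
z=W[...,2];m=(z>.125)&(z<.15);m[:, :140]=0;m[:,310:]=0
n,l,st,ce=cv2.connectedComponentsWithStats(m.astype(np.uint8))
for i in range(1,n):
    if st[i,4]>20:
        P=W[l==i];r=cv2.minAreaRect(P[:,:2].astype(np.float32));print(st[i],ce[i].round(),inv(CASE,r[0]),np.round(r[1],4),np.median(P[:,2]))
E
```

```text
time: 7.7
eef_pos: [0.5887, 0.1733, 0.2155]
tcp_rot: [0.09, 0.996, 0.002, 0.0]
contact_force: [0.3, 4.7, 2.4]
opening: 0.2
finger_force: 43.4
time: 8.82
eef_pos: [0.3883, 0.2083, 0.3043]
tcp_rot: [0.089, 0.996, 0.0, 0.0]
contact_force: [-0.6, 0.7, -0.2]
opening: 0.603
finger_force: 0.0
[np.float64(0.38825477433292976), np.float64(0.20828365845364247), np.float64(0.30427862547347584), np.float64(79.8159131727058)] [-137.2  -39.5]
[285 164   8  35  59] [289. 184.] [ 102.7 -129.9] [0.005  0.0704] 0.13971914755302728
[165 171   8  10  44] [169. 175.] [ 76.2 125.6] [0.0059 0.0189] 0.13643419616249342
[224 201  11  38 192] [229. 220.] [  3.3 -16.2] [0.0089 0.0787] 0.1377914101678187
[243 204  12  38 193] [248. 222.] [  4.1 -57.8] [0.0092 0.0795] 0.13804242674902656
[263 208  11  38 181] [268. 227.] [   2.3 -100.9] [0.0091 0.0789] 0.1378709468184851
```

View pics/c3.png

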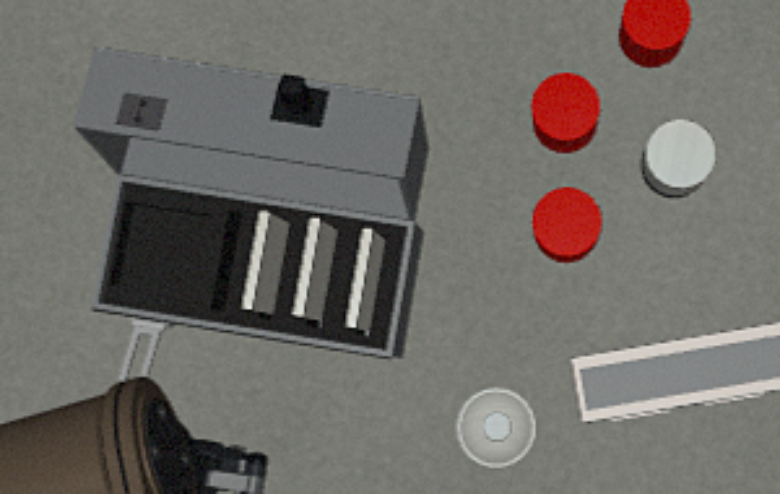

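Three tiles stand in slots y -16, -58 and -101 (crop x 258, 308, 360); the slot at y 26 is empty. The lid is fully open. Planning the first tile.

Run:
```python
from h import *
a=79.65;b=8.5
L=[]
for ty,ry in ((-16,100),(-58,0),(-101,-100)):
    L+=[(w(CASE,2,ty),.28,a),(w(CASE,2,ty),.103,a),(w(CASE,2,ty),.28,a),(w(REST,26,ry),.28,b),(w(REST,26,ry),.098,b),(w(REST,-7,ry),.098,b),(w(REST,-7,ry),.28,b)]
plan(L)
```

```text
from [ 0.3887  0.2084  0.3047 79.8029]
dx -13.88 dy 2.29 dz 2.47 twist 0.2  r=0.568
dx 0.00 dy 0.00 dz 17.70 twist 0.0  r=0.568
dx 0.00 dy 0.00 dz -17.70 twist 0.0  r=0.568
dx -1.17 dy -32.09 dz 0.00 twist 71.2  r=0.496
dx 0.00 dy 0.00 dz 18.20 twist 0.0  r=0.496
dx -0.00 dy -3.30 dz 0.00 twist 0.0  r=0.465
dx 0.00 dy 0.00 dz -18.20 twist 0.0  r=0.465
dx 26.77 dy 11.20 dz 0.00 twist -71.2  r=0.547
dx 0.00 dy 0.00 dz 17.70 twist 0.0  r=0.547
dx 0.00 dy 0.00 dz -17.70 twist 0.0  r=0.547
dx -4.40 dy -37.35 dz 0.00 twist 71.2  r=0.541
dx 0.00 dy 0.00 dz 18.20 twist 0.0  r=0.541
dx 0.00 dy -3.30 dz 0.00 twist 0.0  r=0.513
dx 0.00 dy 0.00 dz -18.20 twist 0.0  r=0.513
dx 32.70 dy 9.82 dz 0.00 twist -71.2  r=0.529
dx 0.00 dy 0.00 dz 17.70 twist 0.0  r=0.529
dx 0.00 dy 0.00 dz -17.70 twist 0.0  r=0.529
dx -7.63 dy -42.52 dz 0.00 twist 71.2  r=0.599
dx 0.00 dy 0.00 dz 18.20 twist 0.0  r=0.599
dx -0.00 dy -3.30 dz 0.00 twist 0.0  r=0.574
dx 0.00 dy 0.00 dz -18.20 twist 0.0  r=0.574
```

```bash
python3 -m pendant '[{"dx":-13.9,"dy":2.3,"dz":2.5,"twist":0},{"dx":-13.9,"dy":2.3,"dz":2.5,"twist":0},{"dx":-13.9,"dy":2.3,"dz":2.5,"twist":0},{"dx":-13.9,"dy":2.3,"dz":2.5,"twist":0},{"dx":-13.9,"dy":2.3,"dz":12,"twist":0},{"dx":-13.9,"dy":2.3,"dz":12,"twist":0},{"dx":-13.9,"dy":2.3,"dz":12,"twist":0},{"dx":-13.9,"dy":2.3,"dz":12,"twist":0},{"dx":-13.9,"dy":2.3,"dz":12,"twist":0},{"dx":-13.9,"dy":2.3,"dz":12,"twist":0}]' 30 40
python3 - <<'E'
from h import *
print(pose(),inv(CASE,pose()))
E
python3 -m pendant '[{"dx":0,"dy":0,"dz":4,"twist":0},{"dx":0,"dy":0,"dz":8.1,"twist":0},{"dx":0,"dy":0,"dz":8.1,"twist":0},{"dx":0,"dy":0,"dz":8.1,"twist":0},{"dx":0,"dy":0,"dz":8.1,"twist":0}]'
```

```text
time: 10.12
eef_pos: [0.5329, 0.206, 0.1863]
tcp_rot: [0.09, 0.996, 0.0, 0.002]
contact_force: [-0.3, -0.2, 0.4]
opening: 0.297
finger_force: 0.0
[np.float64(0.5328513791388391), np.float64(0.2059552142667928), np.float64(0.18627934024896886), np.float64(79.70382176231986)] [  5.5 -15.8]
time: 10.75
eef_pos: [0.5337, 0.2061, 0.106]
tcp_rot: [0.09, 0.996, 0.001, 0.002]
contact_force: [-0.0, -0.2, -0.7]
opening: 0.303
finger_force: 0.0
```

```bash
python3 -m pendant '[{"dx":0,"dy":0,"dz":0,"twist":0},{"dx":0,"dy":0,"dz":0,"twist":0},{"dx":0,"dy":0,"dz":0,"twist":0},{"dx":0,"dy":0,"dz":0,"twist":0},{"dx":0,"dy":0,"dz":-3,"twist":0},{"dx":0,"dy":0,"dz":-7,"twist":0},{"dx":0,"dy":0,"dz":-12,"twist":0},{"dx":0,"dy":0,"dz":-17.5,"twist":0},{"dx":0,"dy":0,"dz":-17.5,"twist":0},{"dx":0,"dy":0,"dz":-17.5,"twist":0}]' 0 50
python3 - <<'E'
from h import *
print(inv(CASE,pose()));b=8.5
plan([(w(REST,26,100),.28,b),(w(REST,26,100),.12,b)])
E
```

```text
time: 12.0
eef_pos: [0.531, 0.2055, 0.2765]
tcp_rot: [0.09, 0.996, -0.001, -0.001]
contact_force: [0.3, -0.2, -2.1]
opening: 0.085
finger_force: 50.0
[  3.7 -16.6]
from [ 0.531   0.2055  0.2765 79.6991]
dx -0.97 dy -32.03 dz -0.35 twist 71.2  r=0.496
dx 0.00 dy 0.00 dz 16.00 twist 0.0  r=0.496
```

```bash
python3 -m pendant '[{"dx":-1,"dy":-32,"dz":0,"twist":71.2},{"dx":-1,"dy":-32,"dz":0,"twist":71.2},{"dx":-1,"dy":-32,"dz":0,"twist":71.2},{"dx":-1,"dy":-32,"dz":0,"twist":71.2},{"dx":-1,"dy":-32,"dz":0,"twist":71.2},{"dx":-1,"dy":-32,"dz":0,"twist":71.2},{"dx":-1,"dy":-32,"dz":0,"twist":71.2},{"dx":-1,"dy":-32,"dz":0,"twist":71.2},{"dx":-1,"dy":-32,"dz":0,"twist":71.2},{"dx":-1,"dy":-32,"dz":0,"twist":71.2}]'
python3 -m pendant '[{"dx":0,"dy":0,"dz":5,"twist":0},{"dx":0,"dy":0,"dz":10,"twist":0},{"dx":0,"dy":0,"dz":15.7,"twist":0},{"dx":0,"dy":0,"dz":15.7,"twist":0},{"dx":0,"dy":0,"dz":15.7,"twist":0},{"dx":0,"dy":0,"dz":15.7,"twist":0}]'
python3 - <<'E'
from h import *
print(pose(),inv(REST,pose()));b=8.5
plan([(w(REST,26,100),.1,b)])
E
```

```text
time: 13.25
eef_pos: [0.4844, -0.1104, 0.2776]
tcp_rot: [0.652, 0.758, -0.0, -0.001]
contact_force: [-0.4, 0.3, -1.9]
opening: 0.087
finger_force: 50.3
time: 14.0
eef_pos: [0.4868, -0.1118, 0.1248]
tcp_rot: [0.653, 0.758, 0.001, 0.003]
contact_force: [0.1, 0.9, -2.4]
opening: 0.081
finger_force: 50.3
[np.float64(0.4868267982172002), np.float64(-0.11180834272706805), np.float64(0.12478784699979142), np.float64(8.520355559508625)] [29.5 99. ]
from [ 0.4868 -0.1118  0.1248  8.5204]
dx 0.10 dy -0.35 dz 2.48 twist 0.0  r=0.496
```

```bash
python3 -m pendant '[{"dx":0.1,"dy":-0.3,"dz":1,"twist":0},{"dx":0.1,"dy":-0.3,"dz":2,"twist":0},{"dx":0.1,"dy":-0.3,"dz":2.4,"twist":0},{"dx":0.1,"dy":-0.3,"dz":2.6,"twist":0},{"dx":0.1,"dy":-0.3,"dz":2.6,"twist":0},{"dx":0.1,"dy":-0.3,"dz":2.6,"twist":0}]'
python3 - <<'E'
from h import *
print(pose(),inv(REST,pose()))
E
```

```text
time: 14.75
eef_pos: [0.4815, -0.1101, 0.0973]
tcp_rot: [0.653, 0.758, -0.0, -0.001]
contact_force: [-4.1, 3.3, 11.3]
opening: 0.085
finger_force: 52.2
[np.float64(0.4815209631174216), np.float64(-0.1100656529665308), np.float64(0.09732759949043937), np.float64(8.48966518720612)] [ 24.5 101.5]
```

```bash
python3 -m pendant '[{"dx":0,"dy":0,"dz":0,"twist":0},{"dx":0,"dy":0,"dz":0,"twist":0},{"dx":0,"dy":0,"dz":0,"twist":0},{"dx":0,"dy":0,"dz":0,"twist":0}]' 35
python3 -m pendant '[{"dx":0,"dy":-0.3,"dz":0,"twist":0},{"dx":0,"dy":-0.7,"dz":0,"twist":0},{"dx":0,"dy":-1.1,"dz":0,"twist":0},{"dx":0,"dy":-1.5,"dz":0,"twist":0},{"dx":0,"dy":-1.9,"dz":0,"twist":0},{"dx":0,"dy":-2.3,"dz":0,"twist":0},{"dx":0,"dy":-2.7,"dz":0,"twist":0},{"dx":0,"dy":-3.0,"dz":0,"twist":0},{"dx":0,"dy":-3.3,"dz":0,"twist":0},{"dx":0,"dy":-3.3,"dz":0,"twist":0}]'
python3 - <<'E'
from h import *
print(pose(),inv(REST,pose()))
c=cam('side','side2.png');cv2.imwrite('pics/c4.png',cv2.resize(c['img'][190:330,250:480][:,:,::-1],None,fx=3.2,fy=3.2))
E
```

```text
time: 15.25
eef_pos: [0.4814, -0.1104, 0.0951]
tcp_rot: [0.653, 0.758, -0.0, -0.0]
contact_force: [0.4, 0.1, 0.5]
opening: 0.352
finger_force: 0.0
time: 16.5
eef_pos: [0.4486, -0.1152, 0.0953]
tcp_rot: [0.653, 0.758, -0.0, -0.0]
contact_force: [0.8, 0.1, -0.1]
opening: 0.35
finger_force: 0.0
[np.float64(0.44862403885002744), np.float64(-0.11522153051267925), np.float64(0.09530428167047164), np.float64(8.491787907495404)] [ -8.8 101.3]
```

View pics/c4.png

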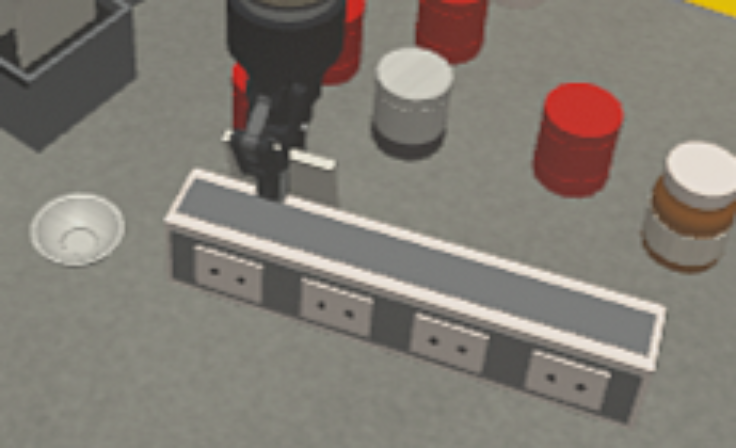

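The tile leans over the block edge between the fingers (crop about (290,165)). I raise straight up, go to tile 2 and measure the leaning tile from above.

```bash
python3 -m pendant '[{"dx":0,"dy":0,"dz":-2,"twist":0},{"dx":0,"dy":0,"dz":-4,"twist":0},{"dx":0,"dy":0,"dz":-8,"twist":0},{"dx":0,"dy":0,"dz":-13,"twist":0},{"dx":0,"dy":0,"dz":-18.3,"twist":0},{"dx":0,"dy":0,"dz":-18.3,"twist":0}]' 38
python3 -m pendant '[{"dx":26.8,"dy":11.4,"dz":0,"twist":-71.2},{"dx":26.8,"dy":11.4,"dz":0,"twist":-71.2},{"dx":26.8,"dy":11.4,"dz":0,"twist":-71.2},{"dx":26.8,"dy":11.4,"dz":0,"twist":-71.2},{"dx":26.8,"dy":11.4,"dz":0,"twist":-71.2},{"dx":26.8,"dy":11.4,"dz":0,"twist":-71.2},{"dx":26.8,"dy":11.4,"dz":0,"twist":-71.2},{"dx":26.8,"dy":11.4,"dz":0,"twist":-71.2},{"dx":26.8,"dy":11.4,"dz":0,"twist":-71.2}]' 30
cat >> h.py <<'E'
def tiles(c):
    W=cloud(c);z=W[...,2];c_,s=np.cos(REST[2]),np.sin(REST[2])
    X=(W[...,0]-REST[0])*1e3;Y=(W[...,1]-REST[1])*1e3;rx=c_*X+s*Y;ry=-s*X+c_*Y
    m=(np.abs(ry)<190)&(rx>-60)&(rx<70)&(z>.085)&(z<.135)
    n,l,st,ce=cv2.connectedComponentsWithStats(m.astype(np.uint8))
    for i in range(1,n):
        k=l==i
        if st[i,4]<60: continue
        A=np.c_[z[k]*1e3,np.ones(k.sum())];f=np.linalg.lstsq(A,rx[k],rcond=None)[0]
        print('tile n%d ry %.0f..%.0f ztop %.0f rx %.0f..%.0f'%(k.sum(),np.percentile(ry[k],2),np.percentile(ry[k],98),1e3*np.percentile(z[k],98),rx[k].min(),rx[k].max()))
E
python3 - <<'E'
from h import *
print(inv(CASE,pose()));plan([(w(CASE,2,-58),.28,79.65)])
tiles(cam('top','top3.png'))
E
```

```text
time: 17.3
eef_pos: [0.4513, -0.1163, 0.2842]
tcp_rot: [0.653, 0.758, 0.001, 0.005]
contact_force: [0.9, 0.3, -1.0]
opening: 0.382
finger_force: 0.0
time: 18.42
eef_pos: [0.5217, 0.1666, 0.2775]
tcp_rot: [0.091, 0.996, -0.0, -0.001]
contact_force: [-0.4, -0.5, -0.4]
opening: 0.298
finger_force: 0.0
[  1.6 -56.6]
from [ 0.5217  0.1666  0.2775 79.5905]
dx -0.04 dy -0.14 dz -0.25 twist -0.1  r=0.547
tile n357 ry 64..140 ztop 130 rx -15..5
```

Tile 1 leans at y +102 and about 0.24 rad, which is good. Tile 2.

```bash
python3 -m pendant '[{"dx":0,"dy":-0.1,"dz":5,"twist":0},{"dx":0,"dy":-0.1,"dz":10,"twist":0},{"dx":0,"dy":-0.1,"dz":15,"twist":0},{"dx":0,"dy":-0.1,"dz":17.4,"twist":0},{"dx":0,"dy":-0.1,"dz":17.4,"twist":0},{"dx":0,"dy":-0.1,"dz":17.4,"twist":0}]' 30
python3 -m pendant '[{"dx":0,"dy":0,"dz":0,"twist":0},{"dx":0,"dy":0,"dz":0,"twist":0},{"dx":0,"dy":0,"dz":0,"twist":0},{"dx":0,"dy":0,"dz":0,"twist":0},{"dx":0,"dy":0,"dz":-3,"twist":0},{"dx":0,"dy":0,"dz":-7,"twist":0},{"dx":0,"dy":0,"dz":-12,"twist":0},{"dx":0,"dy":0,"dz":-17.5,"twist":0},{"dx":0,"dy":0,"dz":-17.5,"twist":0},{"dx":0,"dy":0,"dz":-17.5,"twist":0}]' 0 50
python3 - <<'E'
from h import *
print(inv(CASE,pose()));plan([(w(REST,27,0),.28,8.5)])
E
```

```text
time: 19.23
eef_pos: [0.5229, 0.1657, 0.1058]
tcp_rot: [0.09, 0.996, 0.0, 0.001]
contact_force: [0.6, -0.0, 0.8]
opening: 0.3
finger_force: 0.0
time: 20.48
eef_pos: [0.5208, 0.1655, 0.2777]
tcp_rot: [0.09, 0.996, -0.0, -0.001]
contact_force: [-0.8, -0.2, -2.9]
opening: 0.087
finger_force: 50.5
[  0.9 -57.7]
from [ 0.5208  0.1655  0.2777 79.6988]
dx -4.57 dy -37.35 dz -0.23 twist 71.2  r=0.541
```

```bash
python3 -m pendant '[{"dx":-4.6,"dy":-37.3,"dz":0,"twist":71.2},{"dx":-4.6,"dy":-37.3,"dz":0,"twist":71.2},{"dx":-4.6,"dy":-37.3,"dz":0,"twist":71.2},{"dx":-4.6,"dy":-37.3,"dz":0,"twist":71.2},{"dx":-4.6,"dy":-37.3,"dz":0,"twist":71.2},{"dx":-4.6,"dy":-37.3,"dz":0,"twist":71.2},{"dx":-4.6,"dy":-37.3,"dz":0,"twist":71.2},{"dx":-4.6,"dy":-37.3,"dz":0,"twist":71.2},{"dx":-4.6,"dy":-37.3,"dz":0,"twist":71.2},{"dx":-4.6,"dy":-37.3,"dz":0,"twist":71.2}]'
python3 -m pendant '[{"dx":0,"dy":0,"dz":5,"twist":0},{"dx":0,"dy":0,"dz":10,"twist":0},{"dx":0,"dy":0,"dz":15.7,"twist":0},{"dx":0,"dy":0,"dz":15.7,"twist":0},{"dx":0,"dy":0,"dz":15.7,"twist":0},{"dx":0,"dy":0,"dz":15.7,"twist":0}]'
python3 - <<'E'
from h import *
print(pose(),inv(REST,pose()));b=8.5
plan([(w(REST,27,0),.1,b)])
E
```

```text
time: 21.72
eef_pos: [0.5003, -0.2085, 0.2787]
tcp_rot: [0.652, 0.758, -0.0, -0.001]
contact_force: [-0.3, -1.1, -2.0]
opening: 0.085
finger_force: 50.4
time: 22.48
eef_pos: [0.5024, -0.2107, 0.126]
tcp_rot: [0.653, 0.758, 0.0, 0.003]
contact_force: [-0.1, 0.5, -1.8]
opening: 0.089
finger_force: 50.4
[np.float64(0.5024484246368123), np.float64(-0.21065914805323283), np.float64(0.12598969926870174), np.float64(8.527202050872559)] [30.3 -1.1]
from [ 0.5024 -0.2107  0.126   8.5272]
dx 0.11 dy -0.33 dz 2.60 twist 0.0  r=0.541
```

```bash
python3 -m pendant '[{"dx":0.1,"dy":0,"dz":1,"twist":0},{"dx":0.1,"dy":0,"dz":2,"twist":0},{"dx":0.1,"dy":0,"dz":2.4,"twist":0},{"dx":0.1,"dy":0,"dz":2.6,"twist":0},{"dx":0.1,"dy":0,"dz":2.6,"twist":0},{"dx":0.1,"dy":0,"dz":2.6,"twist":0}]'
python3 - <<'E'
from h import *
print(pose(),inv(REST,pose()))
E
python3 -m pendant '[{"dx":0,"dy":0,"dz":0,"twist":0},{"dx":0,"dy":0,"dz":0,"twist":0},{"dx":0,"dy":0,"dz":0,"twist":0},{"dx":0,"dy":0,"dz":0,"twist":0}]' 35
python3 -m pendant '[{"dx":0,"dy":-0.3,"dz":0,"twist":0},{"dx":0,"dy":-0.7,"dz":0,"twist":0},{"dx":0,"dy":-1.1,"dz":0,"twist":0},{"dx":0,"dy":-1.5,"dz":0,"twist":0},{"dx":0,"dy":-1.9,"dz":0,"twist":0},{"dx":0,"dy":-2.3,"dz":0,"twist":0},{"dx":0,"dy":-2.7,"dz":0,"twist":0},{"dx":0,"dy":-3.0,"dz":0,"twist":0},{"dx":0,"dy":-3.3,"dz":0,"twist":0},{"dx":0,"dy":-3.3,"dz":0,"twist":0}]'
```

```text
time: 23.22
eef_pos: [0.5003, -0.2082, 0.0987]
tcp_rot: [0.653, 0.758, 0.0, -0.001]
contact_force: [-4.1, 4.1, 11.1]
opening: 0.084
finger_force: 52.4
[np.float64(0.5002974180198575), np.float64(-0.20817098873152592), np.float64(0.09865193559952534), np.float64(8.48945890590526)] [28.6  1.7]
time: 23.72
eef_pos: [0.5001, -0.2085, 0.096]
tcp_rot: [0.653, 0.758, -0.0, -0.0]
contact_force: [-0.5, -0.2, 0.1]
opening: 0.349
finger_force: 0.0
time: 24.98
eef_pos: [0.4674, -0.2134, 0.0963]
tcp_rot: [0.653, 0.757, 0.0, 0.0]
contact_force: [-0.2, -0.2, 0.2]
opening: 0.349
finger_force: 0.0
```

```bash
python3 -m pendant '[{"dx":0,"dy":0,"dz":-2,"twist":0},{"dx":0,"dy":0,"dz":-4,"twist":0},{"dx":0,"dy":0,"dz":-8,"twist":0},{"dx":0,"dy":0,"dz":-13,"twist":0},{"dx":0,"dy":0,"dz":-18.3,"twist":0},{"dx":0,"dy":0,"dz":-18.3,"twist":0}]' 38
python3 -m pendant '[{"dx":32.7,"dy":9.9,"dz":0,"twist":-71.2},{"dx":32.7,"dy":9.9,"dz":0,"twist":-71.2},{"dx":32.7,"dy":9.9,"dz":0,"twist":-71.2},{"dx":32.7,"dy":9.9,"dz":0,"twist":-71.2},{"dx":32.7,"dy":9.9,"dz":0,"twist":-71.2},{"dx":32.7,"dy":9.9,"dz":0,"twist":-71.2},{"dx":32.7,"dy":9.9,"dz":0,"twist":-71.2},{"dx":32.7,"dy":9.9,"dz":0,"twist":-71.2},{"dx":32.7,"dy":9.9,"dz":0,"twist":-71.2},{"dx":32.7,"dy":9.9,"dz":0,"twist":-71.2}]' 30
python3 - <<'E'
from h import *
print(inv(CASE,pose()));plan([(w(CASE,3,-101),.106,79.65)])
tiles(cam('top','top4.png'))
E
```

```text
time: 25.72
eef_pos: [0.4698, -0.2149, 0.2856]
tcp_rot: [0.653, 0.758, 0.001, 0.006]
contact_force: [-0.4, 0.4, 0.6]
opening: 0.377
finger_force: 0.0
time: 26.98
eef_pos: [0.5171, 0.1241, 0.2791]
tcp_rot: [0.091, 0.996, -0.0, -0.0]
contact_force: [0.3, 0.1, -0.2]
opening: 0.301
finger_force: 0.0
[  4.7 -99.1]
from [ 0.5171  0.1241  0.2791 79.5917]
dx 0.17 dy -0.19 dz 17.31 twist -0.1  r=0.529
tile n389 ry -39..38 ztop 129 rx -17..4
tile n356 ry 63..140 ztop 130 rx -15..6
```

Tile 2 leans well too (y 0, gap 25 mm). Tile 3.

```bash
python3 -m pendant '[{"dx":0.1,"dy":-0.2,"dz":5,"twist":0},{"dx":0.1,"dy":-0.2,"dz":10,"twist":0},{"dx":0.1,"dy":-0.2,"dz":15,"twist":0},{"dx":0.1,"dy":-0.2,"dz":17.5,"twist":0},{"dx":0.1,"dy":-0.2,"dz":17.5,"twist":0},{"dx":0.1,"dy":-0.2,"dz":17.5,"twist":0}]' 30
python3 -m pendant '[{"dx":0,"dy":0,"dz":0,"twist":0},{"dx":0,"dy":0,"dz":0,"twist":0},{"dx":0,"dy":0,"dz":0,"twist":0},{"dx":0,"dy":0,"dz":0,"twist":0},{"dx":0,"dy":0,"dz":-3,"twist":0},{"dx":0,"dy":0,"dz":-7,"twist":0},{"dx":0,"dy":0,"dz":-12,"twist":0},{"dx":0,"dy":0,"dz":-17.5,"twist":0},{"dx":0,"dy":0,"dz":-17.5,"twist":0},{"dx":0,"dy":0,"dz":-17.5,"twist":0}]' 0 50
python3 - <<'E'
from h import *
print(inv(CASE,pose()));plan([(w(REST,27,-100),.28,8.5)])
E
```

```text
time: 27.78
eef_pos: [0.517, 0.1227, 0.1059]
tcp_rot: [0.09, 0.996, 0.0, 0.001]
contact_force: [0.0, 0.5, 0.7]
opening: 0.3
finger_force: 0.0
time: 29.02
eef_pos: [0.5149, 0.1228, 0.2779]
tcp_rot: [0.09, 0.996, -0.0, -0.001]
contact_force: [0.2, 0.4, -2.7]
opening: 0.089
finger_force: 50.3
[   2.7 -100.9]
from [ 0.5149  0.1228  0.2779 79.7045]
dx -7.61 dy -42.50 dz -0.21 twist 71.2  r=0.600
```

```bash
python3 -m pendant '[{"dx":-7.6,"dy":-42.5,"dz":0,"twist":71.2},{"dx":-7.6,"dy":-42.5,"dz":0,"twist":71.2},{"dx":-7.6,"dy":-42.5,"dz":0,"twist":71.2},{"dx":-7.6,"dy":-42.5,"dz":0,"twist":71.2},{"dx":-7.6,"dy":-42.5,"dz":0,"twist":71.2},{"dx":-7.6,"dy":-42.5,"dz":0,"twist":71.2},{"dx":-7.6,"dy":-42.5,"dz":0,"twist":71.2},{"dx":-7.6,"dy":-42.5,"dz":0,"twist":71.2},{"dx":-7.6,"dy":-42.5,"dz":0,"twist":71.2},{"dx":-7.6,"dy":-42.5,"dz":0,"twist":71.2}]'
python3 -m pendant '[{"dx":0,"dy":0,"dz":5,"twist":0},{"dx":0,"dy":0,"dz":10,"twist":0},{"dx":0,"dy":0,"dz":15.7,"twist":0},{"dx":0,"dy":0,"dz":15.7,"twist":0},{"dx":0,"dy":0,"dz":15.7,"twist":0},{"dx":0,"dy":0,"dz":15.7,"twist":0}]'
python3 - <<'E'
from h import *
print(pose(),inv(REST,pose()))
E
```

```text
time: 30.28
eef_pos: [0.5144, -0.3072, 0.2781]
tcp_rot: [0.652, 0.758, 0.0, -0.001]
contact_force: [0.8, 0.1, -1.2]
opening: 0.084
finger_force: 50.3
time: 31.02
eef_pos: [0.5166, -0.3101, 0.1263]
tcp_rot: [0.653, 0.758, -0.0, 0.003]
contact_force: [0.8, -0.3, -2.1]
opening: 0.084
finger_force: 50.2
[np.float64(0.516553859490431), np.float64(-0.31011869857802676), np.float64(0.12632625543010992), np.float64(8.53838431879295)] [  29.6 -101.5]
```

```bash
python3 -m pendant '[{"dx":0.1,"dy":0,"dz":1,"twist":0},{"dx":0.1,"dy":0,"dz":2,"twist":0},{"dx":0.1,"dy":0,"dz":2.4,"twist":0},{"dx":0.1,"dy":0,"dz":2.6,"twist":0},{"dx":0.1,"dy":0,"dz":2.6,"twist":0},{"dx":0.1,"dy":0,"dz":2.6,"twist":0}]'
python3 -m pendant '[{"dx":0,"dy":0,"dz":0,"twist":0},{"dx":0,"dy":0,"dz":0,"twist":0},{"dx":0,"dy":0,"dz":0,"twist":0},{"dx":0,"dy":0,"dz":0,"twist":0}]' 35
python3 -m pendant '[{"dx":0,"dy":-0.3,"dz":0,"twist":0},{"dx":0,"dy":-0.7,"dz":0,"twist":0},{"dx":0,"dy":-1.1,"dz":0,"twist":0},{"dx":0,"dy":-1.5,"dz":0,"twist":0},{"dx":0,"dy":-1.9,"dz":0,"twist":0},{"dx":0,"dy":-2.3,"dz":0,"twist":0},{"dx":0,"dy":-2.7,"dz":0,"twist":0},{"dx":0,"dy":-3.0,"dz":0,"twist":0},{"dx":0,"dy":-3.3,"dz":0,"twist":0},{"dx":0,"dy":-3.3,"dz":0,"twist":0}]'
python3 -m pendant '[{"dx":0,"dy":0,"dz":-2,"twist":0},{"dx":0,"dy":0,"dz":-4,"twist":0},{"dx":0,"dy":0,"dz":-8,"twist":0},{"dx":0,"dy":0,"dz":-13,"twist":0},{"dx":0,"dy":0,"dz":-18.3,"twist":0},{"dx":0,"dy":0,"dz":-18.3,"twist":0}]' 38
python3 -m pendant '[{"dx":-8,"dy":-3,"dz":0,"twist":0},{"dx":-8,"dy":-3,"dz":0,"twist":0},{"dx":-8,"dy":-3,"dz":0,"twist":0}]' 100
python3 - <<'E'
from h import *
c=cam('top','top5.png');tiles(c);W=cloud(c);z=W[...,2];im=c['img'].astype(int)
cv2.imwrite('pics/c5.png',c['img'][90:390,150:560][:,:,::-1])
m=(z>.062)&(z<.078)&(W[...,0]>.53);n,l,st,ce=cv2.connectedComponentsWithStats(m.astype(np.uint8))
for i in range(1,n):
    if 300<st[i,4]<900: P=W[l==i];r=cv2.minAreaRect(P[:,:2].astype(np.float32));print(ce[i].round(),np.round(r[0],4),np.round(r[1],4),im[l==i].mean(0).round())
print(pose())
E
```

```text
time: 31.78
eef_pos: [0.5145, -0.3076, 0.0987]
tcp_rot: [0.653, 0.758, 0.0, -0.001]
contact_force: [-3.2, 4.0, 10.0]
opening: 0.084
finger_force: 52.1
time: 32.28
eef_pos: [0.5143, -0.3079, 0.096]
tcp_rot: [0.653, 0.758, -0.0, -0.0]
contact_force: [-0.4, 0.4, -0.9]
opening: 0.35
finger_force: 0.0
time: 33.52
eef_pos: [0.4816, -0.3128, 0.0964]
tcp_rot: [0.653, 0.757, 0.0, 0.0]
contact_force: [-0.7, 0.6, 0.2]
opening: 0.35
finger_force: 0.0
time: 34.28
eef_pos: [0.4841, -0.3147, 0.2883]
tcp_rot: [0.653, 0.758, -0.0, 0.007]
contact_force: [0.2, -0.3, 0.2]
opening: 0.382
finger_force: 0.0
time: 34.65
eef_pos: [0.4632, -0.3973, 0.2789]
tcp_rot: [0.654, 0.757, 0.0, -0.001]
contact_force: [-0.7, -0.1, 0.9]
opening: 0.986
finger_force: 0.0
tile n403 ry -136..-59 ztop 130 rx -17..5
tile n393 ry -39..38 ztop 129 rx -17..5
tile n361 ry 63..140 ztop 131 rx -15..6
[382. 126.] [ 0.7393 -0.1265] [0.0585 0.0573] [169.  20.  14.]
[347. 161.] [ 0.6628 -0.0469] [0.056 0.059] [173.  24.  18.]
[449. 165.] [ 0.6472 -0.2711] [0.0578 0.0586] [171.  23.  17.]
[405. 170.] [ 0.6386 -0.1735] [0.0584 0.0581] [179. 183. 178.]
[348. 205.] [ 0.5629 -0.0456] [0.0577 0.0588] [177.  30.  24.]
[np.float64(0.46359985552045263), np.float64(-0.3962082985178685), np.float64(0.27887836913292174), np.float64(8.42527425041133)]
```

View pics/c5.png

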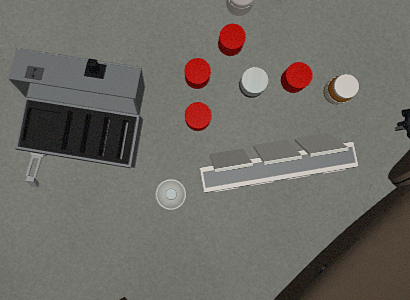

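All three tiles lean properly with gaps of about 20 mm or more. The canister was knocked aside and is now at crop (254,82), world (0.639,-0.174). Grasping it with the current finger direction.

Run:
```python
from h import *
k=(.6386,-.1735)
plan([(k,.20,8.5),(k,.036,8.5),(k,.28,8.5),(w(CASE,2,85),.28,79.65),(w(CASE,2,85),.081,79.65)])
```

```text
from [ 0.4636 -0.3962  0.2789  8.4253]
dx 19.47 dy 20.57 dz 7.89 twist -0.1  r=0.662
dx 0.00 dy 0.00 dz 16.40 twist 0.0  r=0.662
dx 0.00 dy 0.00 dz -24.40 twist 0.0  r=0.662
dx 48.75 dy -1.92 dz 0.00 twist -71.2  r=0.627
dx 0.00 dy 0.00 dz 19.90 twist 0.0  r=0.627
```

```bash
python3 -m pendant '[{"dx":19.5,"dy":20.6,"dz":0,"twist":0},{"dx":19.5,"dy":20.6,"dz":0,"twist":0},{"dx":19.5,"dy":20.6,"dz":0,"twist":0},{"dx":19.5,"dy":20.6,"dz":0,"twist":0},{"dx":19.5,"dy":20.6,"dz":0,"twist":0},{"dx":19.5,"dy":20.6,"dz":8,"twist":0},{"dx":19.5,"dy":20.6,"dz":15,"twist":0},{"dx":19.5,"dy":20.6,"dz":15,"twist":0},{"dx":19.5,"dy":20.6,"dz":15,"twist":0},{"dx":19.5,"dy":20.6,"dz":15,"twist":0}]' 100
python3 - <<'E'
from h import *
k=(.6386,-.1735)
plan([(k,.036,8.5)])
c=cam('top');W=cloud(c);im=c['img'].astype(int);z=W[...,2]
m=(z>.062)&(z<.078)&(W[...,0]>.53)&(abs(im[...,0]-im[...,1])<20)&(im[...,0]>120);print(m.sum(),np.median(W[m],0).round(4))
E
```

```text
time: 35.95
eef_pos: [0.6399, -0.1727, 0.1314]
tcp_rot: [0.652, 0.758, 0.001, 0.001]
contact_force: [0.1, 0.2, 0.6]
opening: 1.001
finger_force: 0.0
from [ 0.6399 -0.1727  0.1314  8.5412]
dx -0.06 dy -0.14 dz 9.54 twist 0.0  r=0.662
63 [0.6325 0.094  0.0768]
```

Aligned within 2 mm. Descend, grip and lift.

```bash
python3 -m pendant '[{"dx":0,"dy":-0.1,"dz":4,"twist":0},{"dx":0,"dy":-0.1,"dz":8,"twist":0},{"dx":0,"dy":-0.1,"dz":9.5,"twist":0},{"dx":0,"dy":-0.1,"dz":9.5,"twist":0},{"dx":0,"dy":-0.1,"dz":9.5,"twist":0}]'
python3 -m pendant '[{"dx":0,"dy":0,"dz":0,"twist":0},{"dx":0,"dy":0,"dz":0,"twist":0},{"dx":0,"dy":0,"dz":0,"twist":0},{"dx":0,"dy":0,"dz":0,"twist":0},{"dx":0,"dy":0,"dz":0,"twist":0},{"dx":0,"dy":0,"dz":-5,"twist":0},{"dx":0,"dy":0,"dz":-11,"twist":0},{"dx":0,"dy":0,"dz":-17,"twist":0},{"dx":0,"dy":0,"dz":-22,"twist":0},{"dx":0,"dy":0,"dz":-22,"twist":0}]' 0 50
python3 - <<'E'
from h import *
plan([(w(CASE,2,85),.25,79.65)])
E
```

```text
time: 36.62
eef_pos: [0.6396, -0.1739, 0.037]
tcp_rot: [0.653, 0.758, 0.001, 0.002]
contact_force: [0.2, -0.1, 0.9]
opening: 0.997
finger_force: 0.0
time: 37.88
eef_pos: [0.6397, -0.174, 0.2596]
tcp_rot: [0.653, 0.758, 0.001, 0.005]
contact_force: [0.7, -0.1, -3.0]
opening: 0.687
finger_force: 56.0
from [ 0.6397 -0.174   0.2596  8.5038]
dx 48.81 dy -2.02 dz 0.96 twist -71.1  r=0.627
```

Run:
```python
from h import *
plan([(w(CASE,-10,-130),.27,79.65),(w(CASE,2,85),.27,79.65),(w(CASE,2,85),.12,79.65)])
```

```text
from [ 0.6397 -0.174   0.2596  8.5038]
dx 28.85 dy -10.10 dz -1.04 twist -71.1  r=0.506
dx -1.20 dy 21.50 dz 0.00 twist 0.0  r=0.627
dx 0.00 dy 0.00 dz 15.00 twist 0.0  r=0.627
```

```bash
python3 -m pendant '[{"dx":28.8,"dy":-10.1,"dz":-1,"twist":-71.1},{"dx":28.8,"dy":-10.1,"dz":-1,"twist":-71.1},{"dx":28.8,"dy":-10.1,"dz":-1,"twist":-71.1},{"dx":28.8,"dy":-10.1,"dz":-1,"twist":-71.1},{"dx":28.8,"dy":-10.1,"dz":-1,"twist":-71.1},{"dx":28.8,"dy":-10.1,"dz":-1,"twist":-71.1},{"dx":28.8,"dy":-10.1,"dz":-1,"twist":-71.1},{"dx":28.8,"dy":-10.1,"dz":-1,"twist":-71.1},{"dx":28.8,"dy":-10.1,"dz":-1,"twist":-71.1},{"dx":28.8,"dy":-10.1,"dz":-1,"twist":-71.1}]'
python3 -m pendant '[{"dx":-1.2,"dy":5,"dz":0,"twist":0},{"dx":-1.2,"dy":10,"dz":0,"twist":0},{"dx":-1.2,"dy":15,"dz":0,"twist":0},{"dx":-1.2,"dy":19,"dz":0,"twist":0},{"dx":-1.2,"dy":21.5,"dz":0,"twist":0},{"dx":-1.2,"dy":21.5,"dz":0,"twist":0},{"dx":-1.2,"dy":21.5,"dz":5,"twist":0},{"dx":-1.2,"dy":21.5,"dz":10,"twist":0},{"dx":-1.2,"dy":21.5,"dz":14,"twist":0},{"dx":-1.2,"dy":21.5,"dz":14,"twist":0}]'
python3 -m pendant '[{"dx":0,"dy":0,"dz":0,"twist":0},{"dx":0,"dy":0,"dz":0,"twist":0}]'
python3 - <<'E'
from h import *
print(inv(CASE,pose()));plan([(w(CASE,2,85),.083,79.65)])
c=cam('top','top6.png');cv2.imwrite('pics/c6.png',cv2.resize(c['img'][150:310,130:330][:,:,::-1],None,fx=3,fy=3))
E
```

```text
time: 39.12
eef_pos: [0.4952, 0.0965, 0.2634]
tcp_rot: [0.091, 0.996, -0.0, -0.001]
contact_force: [0.7, -0.7, -3.3]
opening: 0.684
finger_force: 55.9
time: 40.38
eef_pos: [0.543, 0.3039, 0.1196]
tcp_rot: [0.091, 0.996, -0.002, -0.005]
contact_force: [0.0, -0.6, -4.2]
opening: 0.686
finger_force: 56.2
time: 40.62
eef_pos: [0.548, 0.3065, 0.1277]
tcp_rot: [0.091, 0.996, 0.001, 0.003]
contact_force: [-0.3, 0.1, -3.2]
opening: 0.685
finger_force: 56.3
[ 2.3 85.8]
from [ 0.548   0.3065  0.1277 79.5781]
dx 0.03 dy -0.08 dz 4.47 twist -0.1  r=0.627
```

View pics/c6.png

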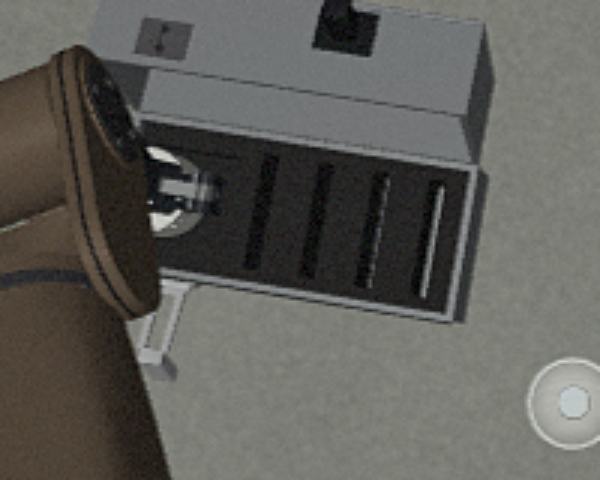

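The canister hangs over the pocket (crop (175,190)) and clears the lid. Lower, release and rise.

```bash
python3 -m pendant '[{"dx":0,"dy":0,"dz":1.5,"twist":0},{"dx":0,"dy":0,"dz":3,"twist":0},{"dx":0,"dy":0,"dz":4,"twist":0},{"dx":0,"dy":0,"dz":4.6,"twist":0},{"dx":0,"dy":0,"dz":4.6,"twist":0},{"dx":0,"dy":0,"dz":4.6,"twist":0}]'
python3 - <<'E'
from h import *
print(pose(),inv(CASE,pose()))
E
```

```text
time: 41.42
eef_pos: [0.5457, 0.3058, 0.0816]
tcp_rot: [0.09, 0.996, -0.001, -0.001]
contact_force: [-8.6, -4.5, 13.0]
opening: 0.682
finger_force: 57.5
[np.float64(0.5457038318491001), np.float64(0.3057905164170628), np.float64(0.08156421213207224), np.float64(79.6175999768729)] [ 0.2 84.7]
```

```bash
python3 -m pendant '[{"dx":0,"dy":0,"dz":0,"twist":0},{"dx":0,"dy":0,"dz":0,"twist":0},{"dx":0,"dy":0,"dz":0,"twist":0},{"dx":0,"dy":0,"dz":-3,"twist":0},{"dx":0,"dy":0,"dz":-8,"twist":0},{"dx":0,"dy":0,"dz":-14,"twist":0},{"dx":0,"dy":0,"dz":-20,"twist":0},{"dx":0,"dy":0,"dz":-21,"twist":0},{"dx":0,"dy":0,"dz":-21,"twist":0}]' 80
python3 -m pendant '[{"dx":10,"dy":-14,"dz":0,"twist":0},{"dx":20,"dy":-14,"dz":0,"twist":0},{"dx":20,"dy":-14,"dz":0,"twist":0},{"dx":20,"dy":-14,"dz":0,"twist":0},{"dx":20,"dy":-14,"dz":0,"twist":0},{"dx":20,"dy":-14,"dz":0,"twist":0}]' 60
python3 - <<'E'
from h import *
p=pose();print(p,inv(CASE,p))
c=cam('top','top7.png');tiles(c);W=cloud(c);z=W[...,2];im=c['img']
X=np.array([.5303,.2225]);m=(np.hypot(W[...,0]-w(CASE,0,85)[0],W[...,1]-w(CASE,0,85)[1])<.05)&(z>.10)&(z<.13)&(im[...,0]>110)
P=W[m];r=cv2.minAreaRect(P[:,:2].astype(np.float32));print('can',inv(CASE,r[0]),r[1],np.median(P[:,2]))
# lid tab: highest points of open lid
m=(z>.17)&(W[...,1]>.1)&(W[...,1]<.25)&(W[...,0]>.55)&(im.max(2)<60)
P=W[m];q=np.array([[*inv(CASE,a),a[2]*1e3] for a in P]);print('tab',len(q),np.percentile(q,[2,50,98],axis=0).round(0))
cv2.imwrite('pics/c7.png',cv2.resize(im[120:310,130:430][:,:,::-1],None,fx=2.6,fy=2.6))
E
```

```text
time: 42.55
eef_pos: [0.5463, 0.3061, 0.2888]
tcp_rot: [0.091, 0.996, 0.0, 0.001]
contact_force: [-0.5, 0.5, 0.0]
opening: 0.799
finger_force: 0.0
time: 43.3
eef_pos: [0.3237, 0.2043, 0.2868]
tcp_rot: [0.091, 0.996, -0.0, -0.001]
contact_force: [0.7, -0.2, -0.5]
opening: 0.6
finger_force: 0.0
[np.float64(0.32373829824313205), np.float64(0.20433104860835605), np.float64(0.28678072643881314), np.float64(79.59254990719202)] [-199.9  -55. ]
tile n403 ry -137..-59 ztop 129 rx -17..5
tile n396 ry -39..38 ztop 129 rx -17..5
tile n355 ry 64..140 ztop 130 rx -15..5
can [-2.7 82.7] (0.05665440484881401, 0.05734473466873169) 0.11552434926663668
tab 312 [[110. -59. 186.]
 [123. -44. 194.]
 [138. -21. 232.]]
```

View pics/c7.png

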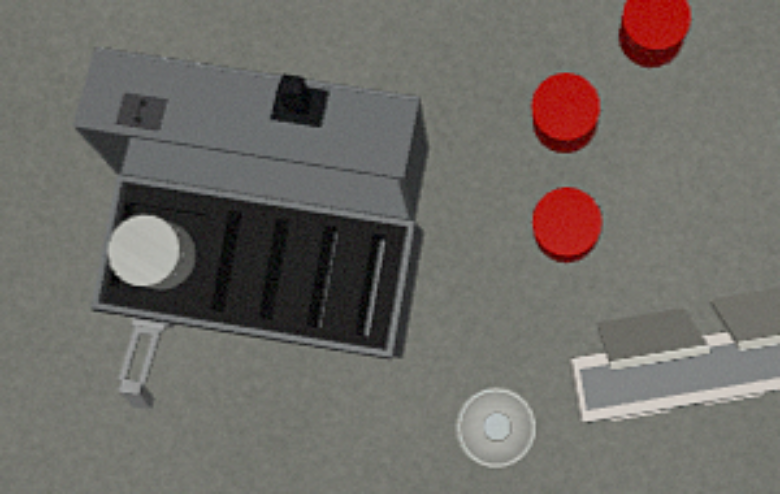

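The canister stands in the pocket ((-3,83) case mm, top at 115) and all three tiles lean. Next: shut the lid.

```bash
python3 - <<'E'
from h import *
a=79.65
plan([(w(CASE,128,-40),.28,a),(w(CASE,128,-40),.198,a)])
f=lambda t:np.array([58-146*np.cos(t)+45*np.sin(t),80+146*np.sin(t)+45*np.cos(t)])/10
for t0,ts in((1.75,np.arange(1.6,.74,-.1)),(.8,np.arange(.7,-.05,-.1))):
    for t in ts: d=f(t)-f(t0);print('%.2f dx %.2f dz %.2f'%(t,-d[0],-d[1]))
E
python3 -m pendant '[{"dx":-32.8,"dy":1.5,"dz":0,"twist":0},{"dx":-32.8,"dy":1.5,"dz":0,"twist":0},{"dx":-32.8,"dy":1.5,"dz":0,"twist":0},{"dx":-32.8,"dy":1.5,"dz":0,"twist":0},{"dx":-32.8,"dy":1.5,"dz":0,"twist":0},{"dx":-32.8,"dy":1.5,"dz":0,"twist":0},{"dx":-32.8,"dy":1.5,"dz":0,"twist":0},{"dx":-32.8,"dy":1.5,"dz":0,"twist":0}]' 60
python3 - <<'E'
from h import *
print(inv(CASE,pose()),pose())
E
```

```text
from [ 0.3244  0.2045  0.2872 79.5861]
dx -32.73 dy 1.51 dz 0.72 twist -0.1  r=0.668
dx 0.00 dy 0.00 dz 8.20 twist 0.0  r=0.668
1.60 dx 2.11 dz -0.90
1.50 dx 3.57 dz -1.32
1.40 dx 5.08 dz -1.59
1.30 dx 6.60 dz -1.71
1.20 dx 8.13 dz -1.67
1.10 dx 9.64 dz -1.49
1.00 dx 11.13 dz -1.15
0.90 dx 12.58 dz -0.67
0.80 dx 13.97 dz -0.04
0.70 dx 1.32 dz 0.76
0.60 dx 2.57 dz 1.65
0.50 dx 3.71 dz 2.66
0.40 dx 4.75 dz 3.78
0.30 dx 5.67 dz 4.99
0.20 dx 6.47 dz 6.30
0.10 dx 7.13 dz 7.67
0.00 dx 7.66 dz 9.11
time: 44.35
eef_pos: [0.6493, 0.1602, 0.2869]
tcp_rot: [0.091, 0.996, -0.0, -0.001]
contact_force: [0.2, 0.3, 0.2]
opening: 0.598
finger_force: 0.0
[128.2 -39.9] [np.float64(0.6492692344434585), np.float64(0.16018778628946095), np.float64(0.2869479421601871), np.float64(79.60696000696228)]
```

```bash
python3 -m pendant '[{"dx":0,"dy":0,"dz":5,"twist":0},{"dx":0,"dy":0,"dz":8.8,"twist":0},{"dx":0,"dy":0,"dz":8.8,"twist":0},{"dx":0,"dy":0,"dz":8.8,"twist":0}]'
python3 -m pendant '[{"dx":0,"dy":0,"dz":0,"twist":0},{"dx":0,"dy":0,"dz":0,"twist":0},{"dx":0,"dy":0,"dz":0,"twist":0},{"dx":0,"dy":0,"dz":0,"twist":0},{"dx":0,"dy":0,"dz":0,"twist":0},{"dx":0,"dy":0,"dz":0,"twist":0}]' 0 40
```

```text
time: 44.85
eef_pos: [0.6499, 0.1604, 0.2027]
tcp_rot: [0.09, 0.996, 0.0, 0.001]
contact_force: [0.7, 0.5, 1.2]
opening: 0.601
finger_force: 0.0
time: 45.6
eef_pos: [0.6507, 0.1619, 0.2033]
tcp_rot: [0.09, 0.996, 0.002, 0.003]
contact_force: [1.2, 5.0, 2.9]
opening: 0.199
finger_force: 40.7
```

Gripped the tab (17 mm). Following the arc down.

```bash
python3 -m pendant '[{"dx":2.1,"dy":0,"dz":-0.9,"twist":0},{"dx":3.6,"dy":0,"dz":-1.3,"twist":0},{"dx":5.1,"dy":0,"dz":-1.6,"twist":0},{"dx":6.6,"dy":0,"dz":-1.7,"twist":0},{"dx":8.1,"dy":0,"dz":-1.7,"twist":0},{"dx":9.6,"dy":0,"dz":-1.5,"twist":0},{"dx":11.1,"dy":0,"dz":-1.15,"twist":0},{"dx":12.6,"dy":0,"dz":-0.7,"twist":0},{"dx":14,"dy":0,"dz":0,"twist":0}]'
python3 -m pendant '[{"dx":1.3,"dy":0,"dz":0.75,"twist":0},{"dx":2.6,"dy":0,"dz":1.65,"twist":0},{"dx":3.7,"dy":0,"dz":2.65,"twist":0},{"dx":4.75,"dy":0,"dz":3.8,"twist":0},{"dx":5.7,"dy":0,"dz":5,"twist":0},{"dx":6.5,"dy":0,"dz":6.3,"twist":0},{"dx":7.1,"dy":0,"dz":7.7,"twist":0},{"dx":7.6,"dy":0,"dz":9.1,"twist":0},{"dx":7.6,"dy":0,"dz":9.3,"twist":0},{"dx":7.6,"dy":0,"dz":9.3,"twist":0}]'
python3 - <<'E'
from h import *
print(inv(CASE,pose()),pose())
E
```

```text
time: 46.72
eef_pos: [0.5143, 0.187, 0.2042]
tcp_rot: [0.091, 0.996, 0.003, 0.005]
contact_force: [1.3, 5.3, 4.4]
opening: 0.199
finger_force: 41.6
time: 47.98
eef_pos: [0.4352, 0.2016, 0.1083]
tcp_rot: [0.091, 0.996, 0.003, -0.002]
contact_force: [-9.0, 9.5, 5.8]
opening: 0.201
finger_force: 53.3
[-89.8 -37.6] [np.float64(0.43517009859235073), np.float64(0.20160424393176393), np.float64(0.10830782086116961), np.float64(79.56038316563796)]
```

```bash
python3 -m pendant '[{"dx":0,"dy":0,"dz":0,"twist":0},{"dx":0,"dy":0,"dz":0,"twist":0},{"dx":0,"dy":0,"dz":0,"twist":0},{"dx":0,"dy":0,"dz":-4,"twist":0},{"dx":0,"dy":0,"dz":-9,"twist":0},{"dx":0,"dy":0,"dz":-9,"twist":0},{"dx":3.6,"dy":11.8,"dz":-9,"twist":0},{"dx":3.6,"dy":11.8,"dz":-9,"twist":0},{"dx":3.6,"dy":11.8,"dz":-9,"twist":0},{"dx":3.6,"dy":11.8,"dz":-9,"twist":0}]' 53 40
python3 - <<'E'
from h import *
p=pose();print(p,inv(CASE,p));plan([(w(CASE,-124.5,81),.0415,79.65)])
c=cam('top','top8.png');W=cloud(c);z=W[...,2];m=(z>.13)&(z<.2)&(W[...,1]>.05)&(W[...,1]<.3)&(W[...,0]>.47)
P=W[m];q=np.array([[*inv(CASE,a),a[2]*1e3] for a in P])
A=np.c_[q[:,0],np.ones(len(q))];print('lid slope',np.linalg.lstsq(A,q[:,2],rcond=None)[0],len(q))
c=cam('side','side8.png');cv2.imwrite('pics/c8.png',cv2.resize(c['img'][110:260,120:320][:,:,::-1],None,fx=3,fy=3))
E
```

```text
time: 49.22
eef_pos: [0.4223, 0.3211, 0.1962]
tcp_rot: [0.09, 0.996, -0.001, -0.001]
contact_force: [-0.3, 0.2, -0.4]
opening: 0.529
finger_force: 0.0
[np.float64(0.42231880013842854), np.float64(0.32113147211810517), np.float64(0.1961643635448904), np.float64(79.63158427380314)] [-123.9   77.6]
from [ 0.4223  0.3211  0.1962 79.6316]
dx 0.06 dy 0.34 dz 15.47 twist -0.0  r=0.533
lid slope [-1.89154546e-03  1.48889441e+02] 5410
```

View pics/c8.png

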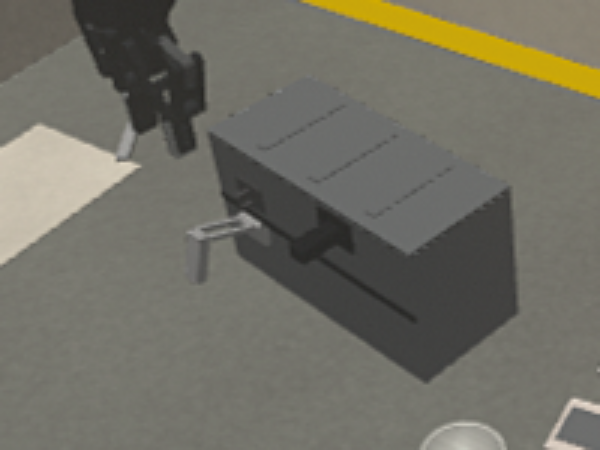

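The lid is shut (top slope -0.002). The hasp is still down at crop (215,245). Pinch it and swing it up.

```bash
python3 -m pendant '[{"dx":0,"dy":0.3,"dz":5,"twist":0},{"dx":0,"dy":0.3,"dz":10,"twist":0},{"dx":0,"dy":0.3,"dz":15.3,"twist":0},{"dx":0,"dy":0.3,"dz":15.6,"twist":0},{"dx":0,"dy":0.3,"dz":15.6,"twist":0},{"dx":0,"dy":0.3,"dz":15.6,"twist":0}]'
python3 -m pendant '[{"dx":0,"dy":0,"dz":0,"twist":0},{"dx":0,"dy":0,"dz":0,"twist":0},{"dx":0,"dy":0,"dz":0,"twist":0},{"dx":0,"dy":0,"dz":0,"twist":0},{"dx":0,"dy":0,"dz":0,"twist":0},{"dx":0,"dy":0,"dz":0,"twist":0}]' 0 30
python3 -m pendant '[{"dx":0.1,"dy":0,"dz":-0.6,"twist":0},{"dx":0.1,"dy":0,"dz":-1.9,"twist":0},{"dx":-0.1,"dy":0,"dz":-3.1,"twist":0},{"dx":-0.5,"dy":0,"dz":-4.3,"twist":0},{"dx":-1.2,"dy":0,"dz":-5.4,"twist":0},{"dx":-2.1,"dy":0,"dz":-6.3,"twist":0},{"dx":-3.2,"dy":0,"dz":-7,"twist":0},{"dx":-3.4,"dy":0,"dz":-7.1,"twist":0},{"dx":-3.4,"dy":0,"dz":-7.1,"twist":0}]'
python3 - <<'E'
from h import *
print(inv(CASE,pose()),pose())
E
```

```text
time: 50.08
eef_pos: [0.4256, 0.3253, 0.0443]
tcp_rot: [0.091, 0.996, 0.001, 0.002]
contact_force: [0.9, 0.1, -0.4]
opening: 0.529
finger_force: 0.0
time: 50.82
eef_pos: [0.4245, 0.3255, 0.0428]
tcp_rot: [0.091, 0.996, 0.001, 0.001]
contact_force: [-0.9, 3.5, 5.7]
opening: 0.208
finger_force: 30.5
time: 51.95
eef_pos: [0.4545, 0.3198, 0.1108]
tcp_rot: [0.091, 0.996, 0.001, -0.003]
contact_force: [-1.4, 8.1, -1.9]
opening: 0.204
finger_force: 30.2
[-92.   82.1] [np.float64(0.4545152364094114), np.float64(0.3198210702243912), np.float64(0.11075693940515942), np.float64(79.51839935090418)]
```

```bash
python3 -m pendant '[{"dx":-0.3,"dy":0,"dz":-0.3,"twist":0},{"dx":-0.6,"dy":0,"dz":-0.5,"twist":0},{"dx":-0.6,"dy":0,"dz":-0.5,"twist":0},{"dx":-0.6,"dy":0,"dz":-0.5,"twist":0}]'
python3 -m pendant '[{"dx":0,"dy":0,"dz":0,"twist":0},{"dx":0,"dy":0,"dz":0,"twist":0},{"dx":0,"dy":0,"dz":0,"twist":0},{"dx":0,"dy":0,"dz":-4,"twist":0},{"dx":0,"dy":0,"dz":-9,"twist":0},{"dx":0,"dy":0,"dz":-14,"twist":0},{"dx":8,"dy":12,"dz":-14,"twist":0},{"dx":10,"dy":20,"dz":-14,"twist":0},{"dx":10,"dy":20,"dz":-14,"twist":0},{"dx":10,"dy":20,"dz":-14,"twist":0}]' 53
python3 - <<'E'
from h import *
d=np.load('top0.npz');c=cam('top','top9.png')
def hs(W,im):
    z=W[...,2];k=np.zeros(z.shape,bool);k[240:268,165:190]=1;m=k&(z>.1)&(z<.145);P=W[m]
    q=np.array([[*inv(CASE,a),a[2]*1e3] for a in P]);s=q[:,0]<-72;A=np.c_[q[s,0],np.ones(s.sum())];print(len(q),np.percentile(q,[2,50,98],axis=0).round(1),np.linalg.lstsq(A,q[s,2],rcond=None)[0])
hs(d['W'],d['img']);W=cloud(c);hs(W,c['img']);tiles(c)
z=W[...,2];m=(z>.14)&(z<.2)&(W[...,1]>.05)&(W[...,1]<.36)&(W[...,0]>.46);P=W[m];q=np.array([[*inv(CASE,a),a[2]*1e3] for a in P]);print(np.linalg.lstsq(np.c_[q[:,0],np.ones(len(q))],q[:,2],rcond=None)[0])
e=cam('side','side9.png');cv2.imwrite('pics/c9.png',np.hstack([cv2.resize(x[110:210,160:290][:,:,::-1],None,fx=3,fy=3) for x in(np.load('side0.npz')['img'],e['img'])]))
E
```

```text
time: 52.45
eef_pos: [0.4585, 0.319, 0.1132]
tcp_rot: [0.091, 0.996, 0.001, -0.005]
contact_force: [-2.7, 11.3, -10.7]
opening: 0.203
finger_force: 30.4
time: 53.7
eef_pos: [0.3995, 0.5342, 0.2576]
tcp_rot: [0.09, 0.996, 0.0, 0.0]
contact_force: [0.5, -0.1, 0.3]
opening: 0.526
finger_force: 0.0
235 [[-104.7   69.2  107.8]
 [ -80.2   77.8  134.2]
 [ -57.9   88.5  138.6]] [-6.78578337e-03  1.33533797e+02]
236 [[-104.9   69.   112.7]
 [ -80.9   77.8  133.7]
 [ -57.9   88.7  138.5]] [-6.96124374e-03  1.33385285e+02]
tile n403 ry -137..-59 ztop 129 rx -17..5
tile n398 ry -39..38 ztop 129 rx -17..5
tile n359 ry 63..140 ztop 130 rx -15..6
[9.52447883e-04 1.48885164e+02]
```

View pics/c9.png

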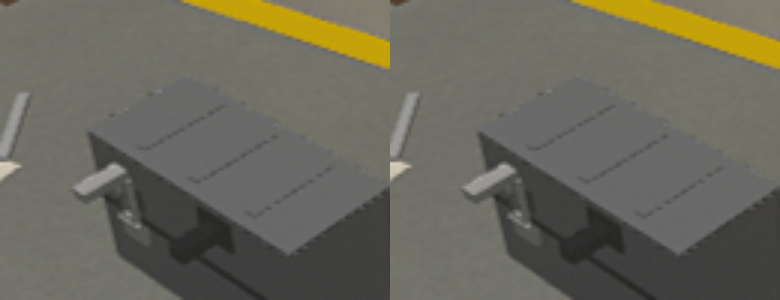

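The hasp looks the same as at the start (left (100,180), right (490,180)), with a matching tab slope. The lid is shut and the tiles still lean. Handing in.

```bash
python3 -c "
from plant import ctrl
print(ctrl.sign_off())"
```

```text
the job is handed in; nothing more can be done
None
```

I handed the job in at about 54 s: the three tiles lean against the block, the canister stands in the pocket, and the lid and hasp measured as shut; sign-off gave no verdict.

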